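# Unclip the yellow price ticket and tuck it into the card press

## Task

The geese are sold out: take the yellow price ticket off its counter stand, keeping the red release button on its grip tab squeezed in while you draw it straight out of the clip socket, then lay it flat and slide it, far edge first, under the sprung steel arm of the blue card press until it is home against the back stop, square on top of the pile and held down by the arm, and let go. Leave the green ticket clipped in its stand and do not knock or shift the jars or the bottle.

Things in the scene. Friction and masses are not known exactly. Their poses are not given: they have to be found in the camera images.
- yellow_ticket: Flat paddle-shaped ticket, 192 mm long. Origin: centre of its grip tab's underside; x lengthwise from tab to board (the way it is drawn out), z the printed face's normal. In mm: yellow board x 30 to 128, y -60 to 60, z 0 to 6; black tab x -30 to 30, y -20 to 20, z 0 to 14; plug x -64 to -30, y -18 to 23, z 1.5 to 12.5. Underside flat. About 0.13 kg, centre of mass near x 40.
- yellow_ticket_tab (a point): Centre of the yellow ticket's tab (z 7 in its frame): pinch here across y. The tab is 40 mm wide, with the red button on its +y side (47 mm over the button, 41 pressed) and a plain ribbed wall on its -y side.
- yellow_ticket_button (a joint): Red release button on the tab's +y side (x -16 to 16, z 1 to 13, 7 mm proud), m: 0 out and latched, 0.006 fully in; needs 5 mm to free the latch. Sprung: 3 N starts it, 7 N holds it in; it comes out when let go.
- yellow_ticket_edge (a point): Middle of the yellow ticket's far edge at half thickness (x 128, y 0, z 3 in its frame).
- yellow_stand: Fixed stand of the yellow ticket: foot 150 x 90 x 12 mm, post, black clip socket. Origin on the counter under the ticket's origin, which is 78 mm up; x the level heading of drawing out. The ticket leans: its x axis rises 20 degrees above the stand's x; draw it along its own x. The stands may change places.
- yellow_socket (a point): Centre of the mouth of the yellow stand's socket (32 mm behind the ticket's origin). The socket is 52 mm wide, 40 mm deep, its roof 18 mm above the ticket's underside. The plug has 1 mm play and is clear after 36 mm of straight drawing. A 24 mm wide tongue bears tab and board from below; both sides of the tab are free.
- green_stand: The same stand, with the green ticket.
- green_ticket: The same ticket in green, same frame and sizes, clipped in the green stand: leave it there.
- card_press: Fixed blue steel press. Origin on the counter under its mouth's middle; x points in (the way a ticket slides in), y across. In mm: box x 10 to 146, y -68 to 68, z 0 to 42; card pile on it x 13 to 105, y -61 to 61, top z 52, with a 45 degree lead-in before it down to x 3, z 42; side guides 134 apart, x 24 to 106, up to z 60; back stop at x 106, up to z 76. All is clear at x below 2.
- press_stop (a point): Foot of the back stop, half a ticket above the pile: x 106, y 0, z 55 in the press frame. A ticket that is home has its far edge here and its origin at x -22, y 0, z 52; its tab hangs free outside the mouth.
- press_arm (a joint): Sprung steel arm hinged at the press's back (x 130, z 74), rad: 0 on the bare pile, growing as its front rises; about 0.09 on a ticket; at most 1. Presses with about 4 N. Its paddle (76 mm wide) bears at x 52 to 68; before it a lip slopes up at 25 degrees to x 12, z 72, so a ticket slid in flat on the pile lifts the arm itself.
- green_jar: Jar with a green lid, 88 mm across, 135 mm tall; loose. Origin: centre of its base.
- red_jar: Jar with a red lid, 84 mm across, 150 mm tall; loose. Origin: centre of its base.
- lime_jar: Jar with a lime lid, 94 mm across, 105 mm tall; loose. Origin: centre of its base.
- oil_bottle: Amber bottle with a yellow cap, 68 mm across, 188 mm tall; loose. Origin: centre of its base.
Things that resemble listed ones, but are neither listed nor needed, are in the scene too. What is shaped like the card_press but purple is not meant.

How it is judged:
By the outcome, as a careful person would: the job done as asked, in the order asked, and still so for the second after the job is handed in, with the robot touching nothing.
It also fails if it takes over 51 s, if anything falls off the work surface, if the arm or the gripper's body presses on something with over 40 N, if the wrist force passes 120 N, or if a joint passes its speed limit or range.

## Robot

A 6-joint arm with a two-finger parallel gripper is mounted at the origin on the work surface. World frame = base frame: x ahead of the robot, y to its left, z up, the work surface at z = 0. Lengths are in mm, angles in rad, forces in N, time in s.
With the tool pointing down it reaches from about 275 to 750 mm from the base axis. Payload 10.2 kg.
Tool frame: the origin (TCP) lies at the very end of the fingers, on their centre line; the grasp point (between the pads) lies 19 mm behind it (ctrl.hold_point_z is the distance from the TCP to the grasp point, in mm); z points along the fingers, y is the direction in which the jaws open and shut (so a half turn about z gives the same grasp; the last joint's range is limited). The gripper opens to 85 mm and grips with 20 to 120 N. Pads are 22 mm wide; open, the fingers measure 114 mm over their backs; the gripper's body (76 mm by 85 mm) begins 54 mm behind the grasp point. The pads swing forward as they close: fully open they stand 13 mm farther back than shut.
Start: joints at [1.078, 0.313, 1.498, -0, 1.331, -0.223], TCP at [139.946, 506.01, 231.294] pointing down, gripper open.
Joint ranges: [-2.94, 2.94], [-0.97, 2.17], [0.19, 2.56], [-1.23, 4.37], [0.02, 3.11], [-2.88, 2.88]. Speed limits (rad/s): [2.39, 2.39, 3.01, 3.14, 3.14, 3.14].

## Interface

Orientations are given as a unit quaternion [w, x, y, z].
In Python, from rig import readout, cams, workorder, spotter, ctrl gives the robot as it stands.
- The arm moves only by the tool step_arm, never from a script. Its argument "plan" is text: rows parted by semicolons, each of 5 numbers parted by spaces: the shift along the tool's x, y, z in cm, then the turn about the tool's z in degrees, then the opening in per cent of the stroke, from 0 (shut) to 100 (fully open). In form: x y z twist gripper; .... A call has 1 to 10 rows; each row is the pose to reach, as a shift and turn from the pose commanded when the call began, along the tool's axes at that moment; what a row does not reach only later rows make up. A row lasts 1/10 s, in which the tool goes at most 50 mm and 8.59 degrees, less where a joint would pass 70% of its speed; a pose out of reach is approached as far as the arm can. A call with a gripper value outside its range is refused whole. The fingers move at their own pace and stop on an object; "grip_force" is the grip in N (left out, the last holds). Time passes only in rows, so rows that repeat a pose let the fingers close. It gives the time, the measured TCP pose, the force and the opening at its end, in the units of the state.
- readout.sense(): the state, without advancing time (a new reading comes with each control period).
- cams.capture(name): name is "side" or "top"; returns (picture, depth): 384x512x3 uint8, red, green, blue; 384x512 float32, mm along the optical axis (not along the pixel's ray), 0 where there is no reading.
- cams.camera_info(name): a dict with "vfov" (degrees; the focal length in pixels is half the picture's height over the tangent of half this angle, whatever the lens; pixels are square), "cx", "cy" (the principal point, pixels), "k1" (the pictures are not rectified: a ray, as slopes to the right and down, at radius r is drawn at 1 + k1 r^2 times it, then the intrinsics apply), "rvec" (rotation vector, rad) and "tvec" (3), from world to camera coordinates, as OpenCV has them. Camera axes: x right, y down, z forward; pixel columns grow to the right and rows downward; lengths in mm; the calibration is good to about 2 mm. A picture is of the moment at which its call begins. camera_info takes no time and is no camera call.
- workorder.finish_job(): hands the job in, once; it reports no verdict.
Trained networks look in the newest picture that a camera, given by its name, has taken for a name from the list of things; names that differ only in an ending like _2 or _b are one class to them, and where a whole thing is asked for, a point or a joint stands for the part that bears it (a point fixed in the world has none). Each returns a list of dicts, best first, with "conf" (0 to 1); they miss things now and then, are a little off and sometimes report something else, mostly with a low value. They report only what shows in the picture. A call takes as long as a camera call. They do not tell look-alikes from the thing itself.
- spotter.regions_of(camera, target): "pixels" (384x512 bool, what is visible of it) and "extent" ([centre column, centre row, width, height] in pixels, round what is visible of it).
The state is a dict: "time_s": time; "joints": joint angles; "dq": joint speeds; "tau": joint torques, N m; "eef_pos": TCP position; "ee_rot": TCP orientation; "force": force on the tool from outside, world axes, zero at the start; "wrist_torque": the same for the moment, N m; "grip_width": opening from 0.0 (shut) to 1.0 (fully open).
Only numpy, scipy, OpenCV 4.12 (cv2) and the standard library are available. Lean on these libraries where they do the work, as an engineer would, in place of code of your own. Each camera call takes 0.05 s, during which the arm holds its last target. There are 200 camera calls.

## Working session

There is one attempt and no reset: what is moved stays moved. The work goes in short steps, Python scripts to look and compute and a tool call to move; the robot and the scene stay as the last step left them, time stands still between calls to the robot, and variables do not carry over. Pictures are saved under pics/ and viewed, about 8 in all and at most 12, crops included, and the job is handed in when it is done.

Besides the shell and the picture viewer there is one more tool, called after "Call:" as name(argument=value, ...) on one line, values as JSON. step_arm: Moves the arm, as the interface text tells. Its arguments: {"type":"object","properties":{"plan":{"type":"string"},"grip_force":{"type":"number"}},"required":["plan"]}

```bash
mkdir -p pics; ls; cat > h.py <<'E'
import numpy as np, cv2
from scipy.spatial.transform import Rotation as R
from rig import readout, cams, workorder, spotter, ctrl
def K(i):
    f=192/np.tan(np.radians(i["vfov"])/2); return np.array([[f,0,i["cx"]],[0,f,i["cy"]],[0,0,1]])
def ext(i): return R.from_rotvec(np.ravel(i["rvec"])).as_matrix(), np.ravel(i["tvec"])
def cloud(name,d):
    i=cams.camera_info(name); r,t=ext(i); D=np.array([i["k1"],0,0,0,0.])
    v,u=np.mgrid[:384,:512]; p=np.stack([u,v],-1).reshape(-1,1,2).astype(float)
    n=cv2.undistortPointsIter(p,K(i),D,None,None,(3,50,1e-9)).reshape(384,512,2)
    c=np.dstack([n*d[...,None],d]); w=(c-t)@r
    w[d==0]=np.nan; return w
def proj(name,P):
    i=cams.camera_info(name); return cv2.projectPoints(np.array(P,float).reshape(-1,1,3),np.ravel(i["rvec"]).astype(float),np.ravel(i["tvec"]).astype(float),K(i),np.array([i["k1"],0,0,0,0.]))[0].reshape(-1,2)
def save(n,im): cv2.imwrite("pics/"+n,im[...,::-1])
E
python3 - <<'E'
from h import *
ims=[]
for c in("side","top"):
    im,d=cams.capture(c); np.savez(c+"0.npz",im=im,d=d); ims.append(im); save(c+"0.png",cv2.resize(im,(768,576),interpolation=cv2.INTER_CUBIC))
    print(c,cams.camera_info(c)); w=cloud(c,d)
    for t in["yellow_ticket","yellow_stand","yellow_socket","green_stand","green_ticket","card_press","green_jar","red_jar","lime_jar","oil_bottle","yellow_ticket_button"]:
        for q in spotter.regions_of(c,t):
            if q["conf"]>.2:
                m=q["pixels"]; print(t,round(q["conf"],2),np.round(q["extent"]),np.round(np.nanmedian(w[m],0)))
print(readout.sense(), ctrl.hold_point_z)
E
```

```text
pics
side {'vfov': 48.7415345769507, 'cx': 250.73883076488502, 'cy': 194.303416503839, 'k1': -0.13288993182543998, 'rvec': array([ 0.58782733, -2.46723133,  1.38441525]), 'tvec': array([ 400.72916192,  169.9815346 , 1300.05787207])}
yellow_ticket 0.59 [227. 206.  48.  26.] [459. 126. 100.]
yellow_stand 0.95 [221. 221.  49.  35.] [502. 134.  10.]
yellow_socket 0.72 [222. 222.  52.  40.] [506. 134.  10.]
green_stand 0.71 [167. 278.  62.  49.] [497. 437.  11.]
green_ticket 0.66 [176. 264.  60.  28.] [445. 433. 107.]
card_press 0.71 [342. 179.  30.  40.] [ 205. -260.   49.]
card_press 0.57 [177. 265.  61.  28.] [446. 433. 107.]
green_jar 0.56 [227. 162.  18.  37.] [ 661. -183.   96.]
red_jar 0.55 [152. 221.  30.  47.] [649. 286.  94.]
oil_bottle 0.81 [207. 173.  23.  49.] [643. -30.  93.]
oil_bottle 0.52 [219. 222.  53.  34.] [506. 135.  11.]
top {'vfov': 52.45728481938954, 'cx': 255.16296523112723, 'cy': 188.5888022062616, 'k1': -0.009440954530303074, 'rvec': array([ 1.99119316, -2.21781764,  0.24046629]), 'tvec': array([  24.8080344 ,  449.86751175, 1126.75653254])}
yellow_ticket 0.78 
[... 673 characters left out ...]
 'joints': array([ 1.07762600e+00,  3.12877443e-01,  1.49770038e+00,  2.27988075e-05,
        1.33098957e+00, -2.23393397e-01]), 'dq': array([-1.57370280e-03,  7.43151805e-04, -6.84527971e-04,  9.37460264e-04,
        3.35385715e-04, -5.57611640e-05]), 'tau': array([-1.26886582e-03, -4.12168872e+01, -2.59892142e+01, -3.45954977e-04,
        6.93988895e-04,  1.97362323e-05]), 'eef_pos': array([139.92824677, 506.01820869, 231.30557992]), 'ee_rot': array([-5.94214679e-06,  1.34482472e-01,  9.90915972e-01,  1.57084269e-05]), 'force': array([-0.15580127,  0.02420091,  0.15001675]), 'wrist_torque': array([ 0.05171882, -0.00020782, -0.05316135]), 'grip_width': 0.9974653326694706} 18.700000000000003
```

View pics/top0.png

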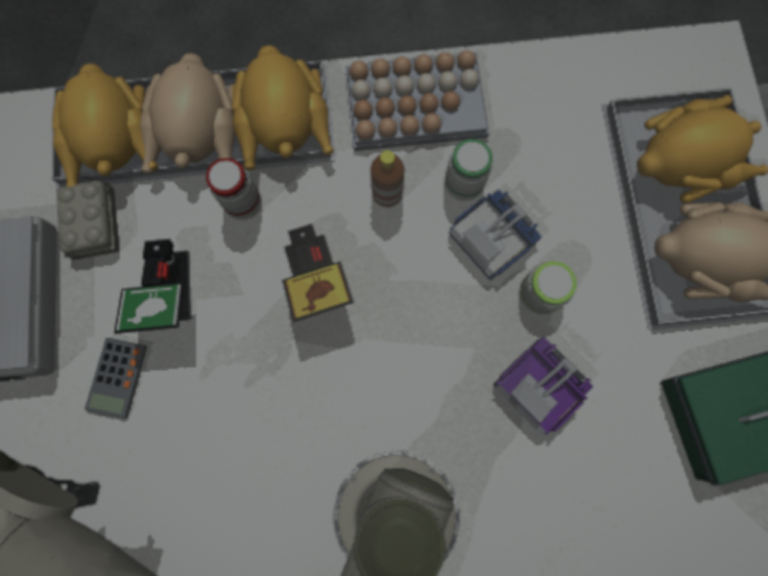

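View pics/side0.png

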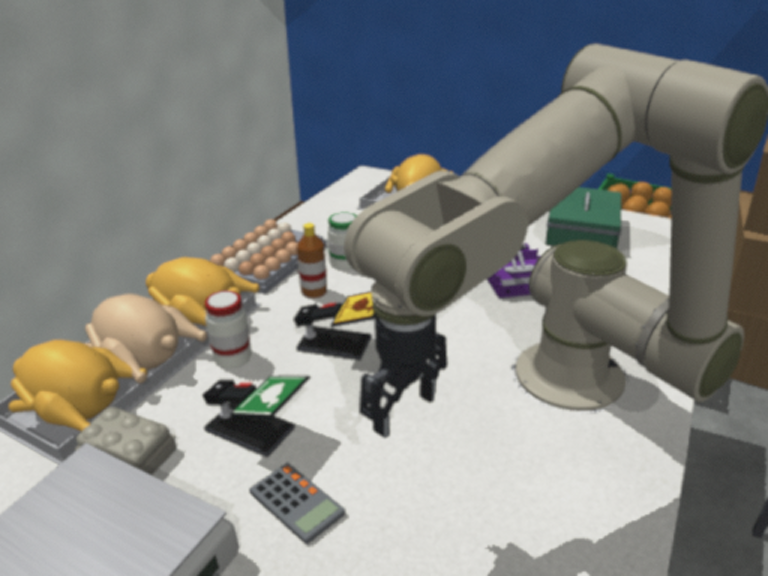

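```bash
python3 - <<'E'
from h import *
z=np.load("top0.npz"); im,d=z["im"],z["d"]; w=cloud("top",d)
save("c0.png",np.hstack([cv2.resize(im[140:225,180:245],None,fx=6,fy=6,interpolation=cv2.INTER_CUBIC),cv2.resize(im[120:205,290:355],None,fx=6,fy=6,interpolation=cv2.INTER_CUBIC)]))
# board
hsv=cv2.cvtColor(im,cv2.COLOR_RGB2HSV)
roi=np.zeros((384,512),bool); roi[150:225,180:240]=1
m=roi&(w[...,2]>82)&(w[...,2]<140)&(hsv[...,1]>110)&(np.abs(hsv[...,0].astype(int)-22)<10)
P=w[m]; c=P.mean(0); n=np.linalg.svd(P-c)[2][2]; n*=np.sign(n[2]); print(m.sum(),c,"tilt",np.degrees(np.arccos(n[2])),"heading from normal",np.degrees(np.arctan2(-n[1],-n[0])))
(cc,s,a)=cv2.minAreaRect(P[:,:2].astype(np.float32)); print(cc,s,a, cv2.boxPoints((cc,s,a)))
# press height map
for (x0,x1,y0,y1) in[(420,640,-370,-150)]:
    m=(w[...,0]>x0)&(w[...,0]<x1)&(w[...,1]>y0)&(w[...,1]<y1)&(w[...,2]>35)&(w[...,2]<62)
    m[:, 345:]=0; m[:125]=0
    P=w[m]; r=cv2.minAreaRect(P[:,:2].astype(np.float32)); print(m.sum(),r,P[:,2].mean())
E
```

```text
777 [437.1118999  105.13659734 109.61030569] tilt 19.96790566585705 heading from normal -167.91098514935942
(436.980712890625, 104.87863159179688) (83.6042251586914, 104.11634063720703) 12.593961715698242 [[384.8336   146.56972 ]
 [407.53513   44.958447]
 [489.12784   63.187546]
 [466.4263   164.79881 ]]
1372 ((540.3518676757812, -241.79373168945312), (136.27972412109375, 187.67300415039062), 81.42977142333984) 50.79140993732595
```

View pics/c0.png

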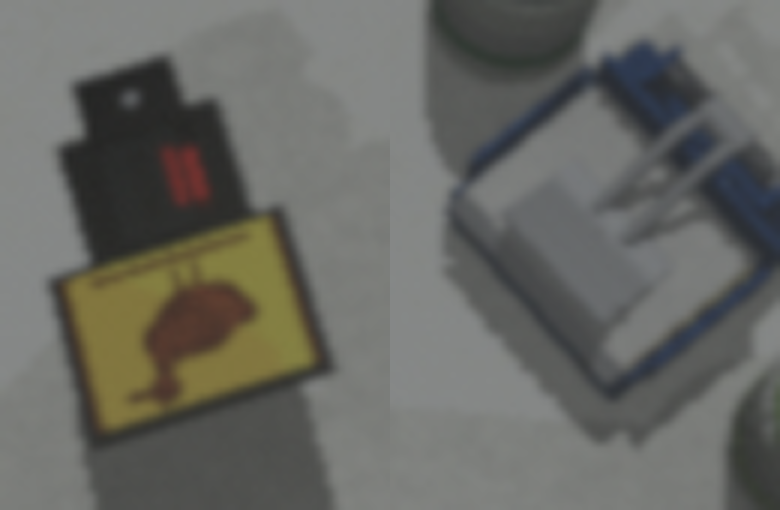

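```bash
cat >> h.py <<'E'
def T(xy,th,pts,z0=0,lean=0):
    r=R.from_euler("z",th,degrees=True)*R.from_euler("y",-lean,degrees=True)
    return r.apply(np.array(pts,float))+[xy[0],xy[1],z0]
E
python3 - <<'E'
from h import *
from scipy.optimize import least_squares, minimize
z=np.load("top0.npz"); im,d=z["im"],z["d"]; w=cloud("top",d)
# clicks
px=lambda a,o:np.array([[o[0]+(x-o[2])/6-.42,o[1]+y/6-.42] for x,y in a])
pc=px([(454,202),(612,397)],(290,120,390)); pm=[[10,68,42],[10,-68,42]]
s=least_squares(lambda p:(proj("top",T(p[:2],p[2],pm))-pc).ravel(),[470,-230,-45]); print("press clicks",s.x,s.fun)
tc=px([(53,282),(280,208),(333,370),(98,442)],(180,140,0)); tm=[[30,-60,6],[30,60,6],[128,60,6],[128,-60,6]]
s2=least_squares(lambda p:(proj("top",T(p[:2],p[2],tm,78,20))-tc).ravel(),[507,120,-168]); print("ticket clicks",s2.x,s2.fun)
# depth fit
def H(q):
    x,y=q[:,0],q[:,1]; h=np.zeros(len(q))
    h[(x>10)&(x<146)&(abs(y)<68)]=42
    h[(x>3)&(x<13)&(abs(y)<61)]=47
    h[(x>13)&(x<106)&(abs(y)<61)]=52
    h[(x>24)&(x<106)&(abs(y)>67)&(abs(y)<70)]=60
    h[(x>106)&(x<110)&(abs(y)<68)]=76
    return h
P=w[115:205,288:358].reshape(-1,3); P=P[np.isfinite(P[:,0])]
c=T(s.x[:2],s.x[2],[[70,0,0]])[0]
P=P[np.hypot(P[:,0]-c[0],P[:,1]-c[1])<112]
def cost(p):
    q=R.from_euler("z",-p[2],degrees=True).apply(P-[p[0],p[1],0]); k=~((q[:,0]>8)&(abs(q[:,1])<42))&(q[:,0]<104)
    e=np.minimum(abs(q[:,2]-H(q)),25); return e[k].mean()
b=min(((cost([s.x[0]+a,s.x[1]+bb,s.x[2]+t]),a,bb,t) for a in range(-10,11,2) for bb in range(-10,11,2) for t in np.arange(-6,6.1,1.5)))
r=minimize(cost,[s.x[0]+b[1],s.x[1]+b[2],s.x[2]+b[3]],method="Nelder-Mead",options=dict(initial_simplex=np.array([s.x[0]+b[1],s.x[1]+b[2],s.x[2]+b[3]])+np.array([[0,0,0],[2,0,0],[0,2,0],[0,0,2]])))
print("depth",b,r.x,r.fun,cost(s.x))
big=cv2.resize(im,None,fx=6,fy=6,interpolation=cv2.INTER_CUBIC)
def poly(pts,col): cv2.polylines(big,[np.int32(np.round((proj("top",pts)+.5)*6))],True,col,1)
p=r.x
for x0,x1,y,zz in[(10,146,68,42),(13,105,61,52),(24,106,67,60)]: poly(T(p[:2],p[2],[[x0,y,zz],[x1,y,zz],[x1,-y,zz],[x0,-y,zz]]),(255,0,0))
p=s2.x
poly(T(p[:2],p[2],tm,78,20),(0,255,255)); poly(T(p[:2],p[2],[[-30,-20,14],[30,-20,14],[30,20,14],[-30,20,14]],78,20),(0,255,0)); poly(T(p[:2],p[2],[[-16,20,7],[16,20,7],[16,27,7],[-16,27,7]],78,20),(0,255,0))
save("c1.png",np.hstack([big[840:1350,1080:1470],big[720:1230,1740:2130]]))
E
```

```text
press clicks [ 487.7406776  -199.16103726  -59.4661752 ] [-0.64193039 -0.88436743  0.62884311  0.83955842]
ticket clicks [ 506.21635248  118.45369693 -167.81050995] [-0.66751828 -0.25354961  0.81284136 -0.51036537  0.92291473 -0.35678272
 -1.05256002  1.02455443]
depth (np.float64(5.827247518876263), 4, -4, np.float64(3.0)) [ 492.63348147 -203.36681664  -56.47141431] 5.664335085442922 7.771692880071976
```

View pics/c1.png

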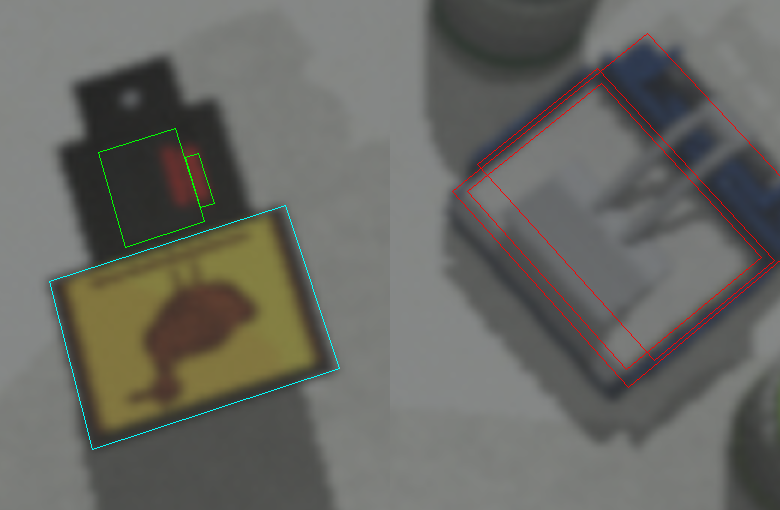

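```bash
cat >> h.py <<'E'
def move(xyz,yaw):
    "yaw: world angle of tool y (deg), mod 180"
    s=readout.sense(); q=s["ee_rot"]; M=R.from_quat([q[1],q[2],q[3],q[0]])
    y=M.as_matrix()[:,1]; a=np.degrees(np.arctan2(y[1],y[0])); dy=(yaw-a+90)%180-90
    print("t",round(s["time_s"],2),"pos",np.round(s["eef_pos"],1),"yaw_y",round(a,2),"j",np.round(s["joints"],2),"F",np.round(s["force"],1),"grip",round(s["grip_width"],3))
    print("shift cm",np.round(M.inv().apply(np.array(xyz)-s["eef_pos"])/10,2),"twist",round(-dy,2),"(or +-180)")
TK=np.array([506.2,118.5]);TH=-167.8
E
python3 - <<'E'
from h import *
i=cams.camera_info("top");r,t=ext(i);print("cam",-r.T@t)
g=T(TK,TH,[[0,.5,7]],78,20)[0]; print(g)
move([g[0],g[1],160],TH+90)
for p,yaw in((g,TH+90),([480,-190],-58+90)): print(np.degrees(np.arctan2(p[1],p[0])),yaw)
E
```

```text
cam [ 193.01631118   -2.23504661 1198.04683068]
[508.64573387 118.51723341  84.57784835]
t 1.2 pos [139.9 506.  231.3] yaw_y 74.54 j [ 1.08  0.31  1.5   0.    1.33 -0.22] F [-0.2  0.   0.2] grip 0.997
shift cm [-45.87 -27.52   7.13] twist -27.66 (or +-180)
13.11620524980772 -77.80000000000001
-21.595310448967687 32
```

Call:
step_arm(plan="-45.9 -27.5 3 80 100;-45.9 -27.5 3 80 100;-45.9 -27.5 3 80 100;-45.9 -27.5 3 80 100;-45.9 -27.5 3 80 100;-45.9 -27.5 3 80 100;-45.9 -27.5 3 80 100;-45.9 -27.5 3 80 100;-45.9 -27.5 3 80 100;-45.9 -27.5 3 80 100", grip_force=30)

```text
time_s: 2.2
eef_pos: [485.5, 142.7, 203.4]
ee_rot: [0.0, 0.742, 0.671, 0.0]
force: [1.1, 1.0, 0.5]
grip_width: 1.0
```

```bash
python3 - <<'E'
from h import *
move([508.6,118.5,140],-77.8)
E
```

```text
t 2.2 pos [485.5 142.7 203.4] yaw_y -5.75 j [0.05 0.29 1.6  0.   1.25 0.15] F [1.1 1.  0.5] grip 1.0
shift cm [-2.18  2.54  6.34] twist 72.05 (or +-180)
```

Call:
step_arm(plan="-2.2 2.5 2 72 100;-2.2 2.5 2 72 100;-2.2 2.5 2 72 100;-2.2 2.5 2 72 100;-2.2 2.5 2 72 100;-2.2 2.5 2 72 100;-2.2 2.5 2 72 100;-2.2 2.5 2 72 100;-2.2 2.5 6 72 100;-2.2 2.5 6 72 100")

```text
time_s: 3.2
eef_pos: [504.9, 120.2, 139.8]
ee_rot: [-0.0, 0.994, 0.109, -0.004]
force: [-1.2, -0.2, 0.7]
grip_width: 0.999
```

```bash
python3 - <<'E'
from h import *
move([508.6,118.5,64],-77.8)
i,d=cams.capture("top"); np.savez("top1.npz",im=i,d=d); j,d=cams.capture("side"); np.savez("side1.npz",im=j,d=d)
b=lambda a:cv2.resize(a,None,fx=3,fy=3,interpolation=cv2.INTER_CUBIC)
save("c2.png",np.vstack([b(i[120:215,170:360]),b(j[130:225,180:370])]))
E
```

```text
t 3.2 pos [504.9 120.2 139.8] yaw_y -77.48 j [ 0.01  0.39  1.64 -0.    1.12  1.36] F [-1.2 -0.2  0.7] grip 0.999
shift cm [0.38 0.26 7.58] twist 0.32 (or +-180)
```

View pics/c2.png

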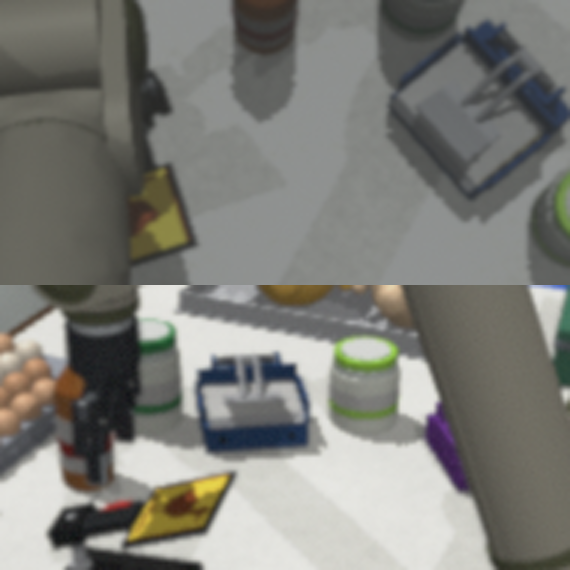

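```bash
python3 - <<'E'
from h import *
i=np.load("top1.npz")["im"]; j=np.load("side1.npz")["im"]
b=lambda a:cv2.resize(a,None,fx=8,fy=8,interpolation=cv2.INTER_CUBIC)
save("c3.png",np.hstack([b(i[122:190,298:362])*1,b(j[146:190,243:287]) if 0 else cv2.copyMakeBorder(b(j[150:190,241:285][:, :34]),0,28*8,0,0,cv2.BORDER_CONSTANT)]))
i=cams.camera_info("side");r,t=ext(i);print("cam",-r.T@t)
E
```

```text
cam [-133.04633842 1086.49313897  825.5055329 ]
```

View pics/c3.png

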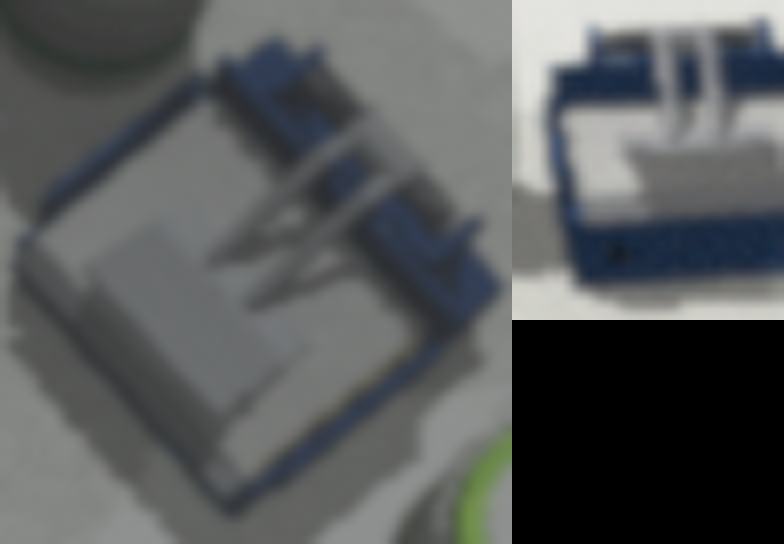

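```bash
python3 - <<'E'
from h import *
from scipy.optimize import least_squares
tp=np.array([[10,68,0],[10,-68,0],[3,61,42],[3,-61,42],[146,-68,42]]); tc=np.array([(15,265),(232,515),(27,250),(218,490),(500,290)])/8+[298,122]-.44
sp=np.array([[10,68,0],[10,-68,0]]); sc=np.array([[241+(583-512)/8,150+285/8],[180+308/3,130+158/3]])-.44
def f(p,both=True):
    a=(proj("top",T(p[:2],p[2],tp))-tc).ravel(); b=(proj("side",T(p[:2],p[2],sp))-sc).ravel()
    return np.r_[a,b] if both==1 else (a if both==0 else b)
for m in(1,0,2):
    s=least_squares(f,[490,-202,-57],args=(m,),loss="soft_l1"); print(np.round(s.x,1),np.round(s.fun,1))
E
```

```text
[ 495.3 -204.3  -58.4] [-0.3 -0.5 -0.1  0.9 -0.7  0.3  0.8  0.5  2.4 -0.3 -2.  -0.3 -0.3  0.8]
[ 496.2 -203.8  -58.7] [-0.4 -0.8 -0.4  0.7 -0.8 -0.   0.5  0.3  2.3 -0.3]
[ 491.3 -208.9  -53.3] [-0.6  0.2  0.6 -0.2]
```

Call:
step_arm(plan="0.3 0.2 4 0.3 100;0.4 0.3 6 0.3 100;0.4 0.3 7.6 0.3 100;0.4 0.3 7.6 0.3 100")

```text
time_s: 3.7
eef_pos: [511.5, 118.2, 67.1]
ee_rot: [-0.0, 0.994, 0.107, -0.001]
force: [0.4, -0.5, -0.2]
grip_width: 1.001
```

```bash
python3 - <<'E'
from h import *
move([508.6,118.5,63],-77.8)
E
```

```text
t 3.7 pos [511.5 118.2  67.1] yaw_y -77.69 j [ 0.    0.5   1.69 -0.    0.95  1.36] F [ 0.4 -0.5 -0.2] grip 1.001
shift cm [-0.28 -0.09  0.41] twist 0.11 (or +-180)
```

Call:
step_arm(plan="0 0 0.1 0 100;0 0 0.1 0 100;0 0 0.1 0 100")

```text
time_s: 4.0
eef_pos: [512.2, 118.3, 67.5]
ee_rot: [0.0, 0.994, 0.107, 0.001]
force: [-0.0, -0.4, 0.6]
grip_width: 1.001
```

```bash
python3 - <<'E'
from h import *
move([508.6,118.5,63],-77.8)
E
```

```text
t 4.0 pos [512.2 118.3  67.5] yaw_y -77.74 j [0.   0.5  1.69 0.   0.95 1.36] F [-0.  -0.4  0.6] grip 1.001
shift cm [-0.35 -0.1   0.45] twist 0.06 (or +-180)
```

Call:
step_arm(plan="-0.3 -0.1 0.4 0 100;-0.3 -0.1 0.4 0 100;-0.3 -0.1 0.4 0 60;-0.3 -0.1 0.4 0 40;-0.3 -0.1 0.4 0 30;-0.3 -0.1 0.4 0 30;-0.3 -0.1 0.4 0 30;-0.3 -0.1 0.4 0 30", grip_force=40)

```text
time_s: 4.8
eef_pos: [508.7, 119.6, 62.9]
ee_rot: [-0.001, 0.994, 0.107, 0.001]
force: [-1.2, 7.4, 4.1]
grip_width: 0.469
```

```bash
python3 - <<'E'
from h import *
move([508.6,118.5,63],-77.8)
j,d=cams.capture("side"); save("c4.png",cv2.resize(j[170:260,170:290],None,fx=6,fy=6,interpolation=cv2.INTER_CUBIC))
E
```

```text
t 4.8 pos [508.7 119.6  62.9] yaw_y -77.74 j [0.01 0.5  1.7  0.   0.93 1.36] F [-1.2  7.4  4.1] grip 0.469
shift cm [-0.04  0.1  -0.01] twist 0.06 (or +-180)
```

View pics/c4.png

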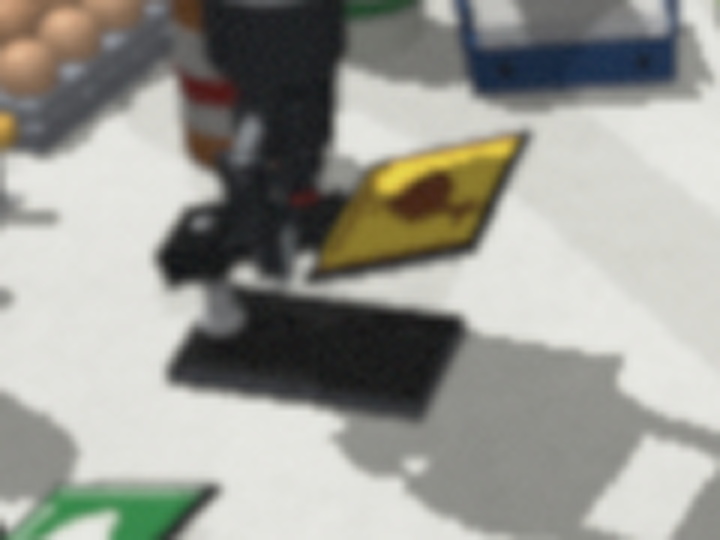

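Call:
step_arm(plan="0 0 0 0 30;-0.47 0 -0.171 0 30;-0.94 0 -0.342 0 30;-1.41 0 -0.513 0 30;-1.88 0 -0.684 0 30;-2.35 0 -0.855 0 30;-2.82 0 -1.026 0 30;-3.29 0 -1.197 0 30;-3.76 0 -1.369 0 30;-4.23 0 -1.54 0 30", grip_force=60)

```text
time_s: 5.85
eef_pos: [467.8, 109.5, 78.3]
ee_rot: [0.0, 0.994, 0.107, 0.001]
force: [3.9, 0.4, 3.4]
grip_width: 0.462
```

Call:
step_arm(plan="-0.94 0 -0.342 0 30;-1.88 0 -0.684 0 30;-1.88 0 -0.684 0 30;-1.88 0 -0.684 0 30")

```text
time_s: 6.25
eef_pos: [448.2, 105.5, 85.2]
ee_rot: [0.0, 0.994, 0.107, -0.0]
force: [-1.0, -0.6, 10.5]
grip_width: 0.467
```

```bash
python3 - <<'E'
from h import *
move([508.6,118.5,63],-77.8)
j,d=cams.capture("side"); np.savez("side2.npz",im=j,d=d); w=cloud("side",d); 
i,dt=cams.capture("top"); np.savez("top2.npz",im=i,d=dt)
save("c5.png",np.vstack([cv2.resize(j[170:260,170:300],None,fx=4,fy=4,interpolation=cv2.INTER_CUBIC)[:280],cv2.resize(i[130:230,160:290],None,fx=4,fy=4,interpolation=cv2.INTER_CUBIC)[:310]]))
for c,im,ww in(("side",j,w),("top",i,cloud("top",dt))):
    hsv=cv2.cvtColor(im,cv2.COLOR_RGB2HSV)
    m=(ww[...,0]>290)&(ww[...,0]<470)&(ww[...,1]>0)&(ww[...,1]<180)&(ww[...,2]>60)&(ww[...,2]<180)&(hsv[...,1]>110)&(np.abs(hsv[...,0].astype(int)-22)<10)
    P=ww[m]
    if len(P)<50: print(c,len(P)); continue
    o=P.mean(0); n=np.linalg.svd(P-o)[2][2]; n*=np.sign(n[2]); print(c,len(P),o,"tilt",np.degrees(np.arccos(n[2])),np.degrees(np.arctan2(-n[1],-n[0])))
E
```

```text
t 6.25 pos [448.2 105.5  85.2] yaw_y -77.76 j [-0.02  0.36  1.87 -0.    0.92  1.33] F [-1.  -0.6 10.5] grip 0.467
shift cm [6.18 0.01 2.22] twist 0.04 (or +-180)
side 411 [373.65538508  93.47497584 130.99348892] tilt 19.764502932654942 -167.74842769203823
top 215 [375.35323068  49.70064751 134.70176583] tilt 18.625113153327494 -169.65115121465445
```

View pics/c5.png

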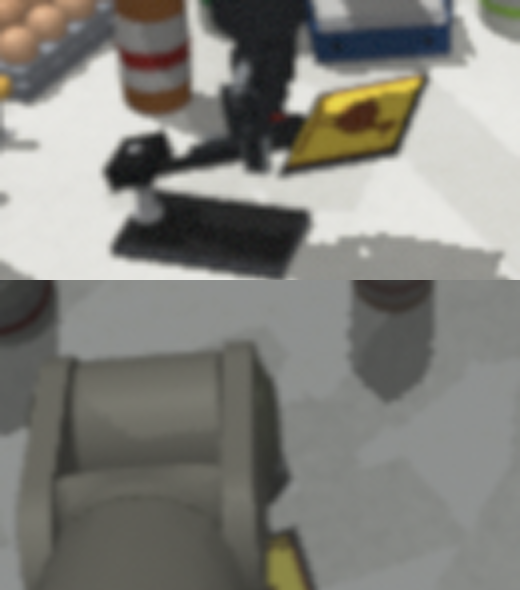

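Call:
step_arm(plan="0 0 -2 0 30;0 0 -5 0 30;0 0 -5 0 30")

```text
time_s: 6.65
eef_pos: [449.0, 105.5, 136.8]
ee_rot: [0.0, 0.994, 0.107, 0.001]
force: [-0.1, -0.1, -1.2]
grip_width: 0.464
```

```bash
cat > fit.py <<'E'
from h import *
from scipy.optimize import minimize
def H(q):
    x,y=q[:,0],abs(q[:,1]); h=np.zeros(len(q))
    h[(x>10)&(x<146)&(y<68)]=42
    m=(x>3)&(x<13)&(y<61); h[m]=39+x[m]
    h[(x>=13)&(x<106)&(y<61)]=52
    h[(x>24)&(x<106)&(y>67)&(y<71)]=60
    return h
def run(W,lab):
    P=np.vstack(W); P=P[np.isfinite(P[:,0])]; P=P[(np.hypot(P[:,0]-530,P[:,1]+262)<115)&(P[:,2]>-10)&(P[:,2]<90)]
    def cost(p):
        q=R.from_euler("z",-p[2],degrees=True).apply(P-[p[0],p[1],0]); k=~((q[:,0]>8)&(abs(q[:,1])<42))&(q[:,0]<100)&(q[:,0]>-30)&(abs(q[:,1])<85)
        # allow vertical walls: best over small shifts
        e=np.min([abs(q[:,2]-H(q+[a,b,0])) for a in(-2,0,2) for b in(-2,0,2)],0); return np.minimum(e,20)[k].mean()
    best=None
    for t in(-60,-58,-56,-54):
        s=np.array([494,-204,t]); r=minimize(cost,s,method="Nelder-Mead",options=dict(initial_simplex=s+np.array([[0,0,0],[6,0,0],[0,6,0],[0,0,3]])))
        if best is None or r.fun<best.fun: best=r
    print(lab,len(P),np.round(best.x,1),round(best.fun,2))
D=[cloud("top",np.load(f)["d"]) for f in("top0.npz","top1.npz","top2.npz")]; S=[cloud("side",np.load(f)["d"]) for f in("side1.npz","side2.npz")]
D=[a[110:205,288:362].reshape(-1,3) for a in D]; S=[a[125:215,225:300].reshape(-1,3) for a in S]
run(D,"top"); run(S,"side"); run(D+S,"both")
E
python3 fit.py; python3 - <<'E'
from h import *
move([395.4,-42,115],32)
E
```

```text
top 11853 [ 493.7 -203.7  -56.8] 2.93
side 3279 [ 489.4 -198.2  -57.4] 6.56
both 15132 [ 491.8 -201.3  -57.5] 4.12
t 6.65 pos [449.  105.5 136.8] yaw_y -77.75 j [-0.02  0.28  1.81 -0.    1.05  1.33] F [-0.1 -0.1 -1.2] grip 0.464
shift cm [-8.38 13.28  2.17] twist 70.25 (or +-180)
```

Call:
step_arm(plan="-8.7 13.5 0 -109.5 30;-8.7 13.5 0 -109.5 30;-8.7 13.5 0 -109.5 30;-8.7 13.5 0 -109.5 30;-8.7 13.5 0 -109.5 30;-8.7 13.5 0 -109.5 30;-8.7 13.5 0 -109.5 30;-8.7 13.5 0 -109.5 30;-8.7 13.5 0 -109.5 30;-8.7 13.5 0 -109.5 30")

```text
time_s: 7.65
eef_pos: [390.9, -44.2, 133.3]
ee_rot: [-0.002, 0.689, 0.725, -0.001]
force: [-0.2, 0.2, -1.9]
grip_width: 0.467
```

```bash
python3 - <<'E'
from h import *
move([391,-43,30],32.5)
E
```

```text
t 7.65 pos [390.9 -44.2 133.3] yaw_y 2.91 j [-0.41  0.14  2.   -0.    1.01 -0.46] F [-0.2  0.2 -1.9] grip 0.467
shift cm [ 0.11  0.06 10.33] twist -29.59 (or +-180)
```

Call:
step_arm(plan="0 0 3 -29.6 30;0 0 6 -29.6 30;0 0 9 -29.6 30;0 0 9.3 -29.6 30;0 0 9.3 -29.6 30;0 0 9.3 -29.6 30")

```text
time_s: 8.25
eef_pos: [391.8, -44.5, 41.3]
ee_rot: [-0.001, 0.484, 0.875, -0.0]
force: [-0.3, 0.3, -0.7]
grip_width: 0.464
```

```bash
python3 - <<'E'
from h import *
move([391,-43,4],32.5)
E
```

```text
t 8.25 pos [391.8 -44.5  41.3] yaw_y 32.04 j [-0.41  0.32  2.08 -0.    0.74 -0.97] F [-0.3  0.3 -0.7] grip 0.464
shift cm [0.17 0.02 3.73] twist -0.46 (or +-180)
```

Call:
step_arm(plan="0 0 1 -0.5 30;0 0 2 -0.5 30;0 0 2.7 -0.5 30;0 0 3.2 -0.5 30;0 0 3.5 -0.5 30;0 0 3.7 -0.5 30;0 0 3.7 -0.5 30", grip_force=20)

```text
time_s: 8.95
eef_pos: [392.5, -44.8, 4.6]
ee_rot: [0.0, 0.48, 0.877, -0.0]
force: [-0.2, 0.2, 2.7]
grip_width: 0.464
```

```bash
python3 - <<'E'
from h import *
move([391,-43,4],32.5)
E
```

```text
t 8.95 pos [392.5 -44.8   4.6] yaw_y 32.66 j [-0.41  0.41  2.1  -0.    0.63 -0.98] F [-0.2  0.2  2.7] grip 0.464
shift cm [ 0.24 -0.03  0.06] twist 0.16 (or +-180)
```

Call:
step_arm(plan="0 0 0 0 50;0 0 0 0 55;0 0 0 0 60;0 0 0 0 65;0 0 0 0 70;0 0 0 0 70;0 0 0 0 70")

```text
time_s: 9.65
eef_pos: [392.4, -44.8, 4.6]
ee_rot: [0.0, 0.48, 0.877, -0.0]
force: [-0.3, 0.4, 0.3]
grip_width: 0.703
```

```bash
cat > tk.py <<'E'
from h import *
import sys
move([391,-43,4],32.5)
for c in("side","top"):
    im,d=cams.capture(c); np.savez(c+"_n.npz",im=im,d=d); ww=cloud(c,d); hsv=cv2.cvtColor(im,cv2.COLOR_RGB2HSV)
    m=(ww[...,0]>250)&(ww[...,0]<620)&(ww[...,1]>-300)&(ww[...,1]<90)&(ww[...,2]>-15)&(ww[...,2]<130)&(hsv[...,1]>110)&(np.abs(hsv[...,0].astype(int)-22)<10)
    n,l,s,_=cv2.connectedComponentsWithStats(m.astype(np.uint8)); m=l==1+np.argmax(s[1:,4]); P=ww[m]
    if len(P)<50: print(c,len(P)); continue
    o=P.mean(0); n=np.linalg.svd(P-o)[2][2]; n*=np.sign(n[2]); print(c,len(P),o.round(1),"n",n.round(3),cv2.minAreaRect(P[:,:2].astype(np.float32)))
    v,u=np.argwhere(m).mean(0).astype(int); print(u,v)
    save("%s_%s.png"%(sys.argv[1],c),cv2.resize(im[max(v-55,0):v+55,max(u-75,0):u+75],None,fx=5,fy=5,interpolation=cv2.INTER_CUBIC))
E
python3 tk.py c6
```

```text
t 9.65 pos [392.4 -44.8   4.6] yaw_y 32.66 j [-0.41  0.41  2.1  -0.    0.63 -0.98] F [-0.3  0.4  0.3] grip 0.703
shift cm [ 0.23 -0.03  0.06] twist 0.16 (or +-180)
side 174 [409.6 -91.3  17.4] n [ 0.445 -0.372  0.815] ((413.98675537109375, -86.98709869384766), (62.87777328491211, 138.11135864257812), 28.249597549438477)
272 200
top 107 [ 407.8 -149.7    5.1] n [-0.009 -0.016  1.   ] ((404.0118408203125, -142.36827087402344), (26.45149803161621, 65.94416809082031), 37.52158737182617)
296 200
```

View pics/c6_side.png

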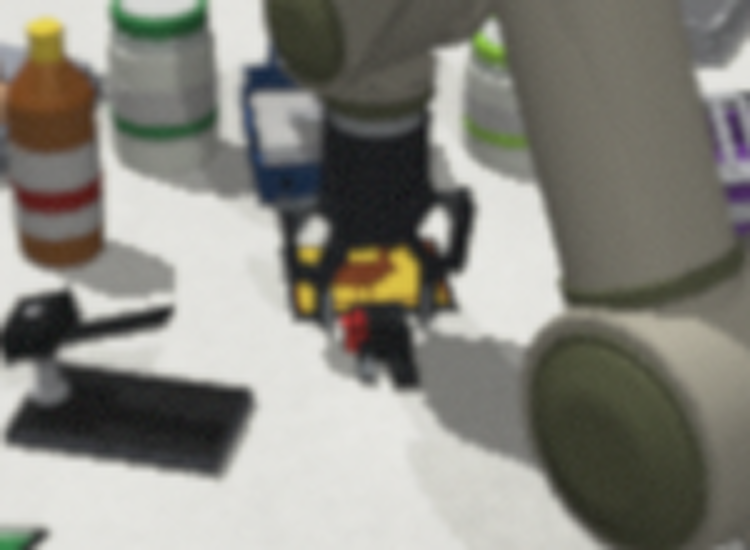

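Call:
step_arm(plan="0 0 0.2 0 70;0 0 0.2 0 55;0 0 0.2 0 40;0 0 0.2 0 30;0 0 0.2 0 30;0 0 0.2 0 30;0 0 0.2 0 30", grip_force=60)

```text
time_s: 10.45
eef_pos: [392.5, -44.9, 3.0]
ee_rot: [0.0, 0.48, 0.877, -0.0]
force: [-3.6, -1.7, 8.5]
grip_width: 0.456
```

Call:
step_arm(plan="0 0 -0.5 0 30;0 0 -2 0 30;0 0 -4 0 30;0 0 -5.8 0 30;0 0 -5.8 0 30;0 0 -5.8 0 30")

```text
time_s: 11.05
eef_pos: [392.2, -44.7, 60.2]
ee_rot: [-0.0, 0.48, 0.877, 0.0]
force: [-0.3, -0.2, -1.2]
grip_width: 0.455
```

```bash
python3 tk.py c7
```

```text
t 11.05 pos [392.2 -44.7  60.2] yaw_y 32.66 j [-0.41  0.28  2.07  0.    0.79 -0.98] F [-0.3 -0.2 -1.2] grip 0.455
shift cm [ 0.2  -0.01  5.62] twist 0.16 (or +-180)
side 105 [ 414.3 -102.1   68.4] n [0.702 0.074 0.708] ((411.9603271484375, -87.21878814697266), (40.25257110595703, 134.34219360351562), 26.282817840576172)
272 186
top 96 [ 410.3 -150.4   62.2] n [-0.032 -0.031  0.999] ((404.7249755859375, -147.62545776367188), (24.876264572143555, 63.33990478515625), 52.47066116333008)
298 196
```

Call:
step_arm(plan="-2 0 0 0 30;-4 0 0 0 30;-5 0 0 0 30;-5 0 0 0 30;-5 0 0 0 30")

```text
time_s: 11.65
eef_pos: [418.7, -86.3, 60.0]
ee_rot: [-0.001, 0.48, 0.877, 0.0]
force: [-0.4, -0.2, -2.0]
grip_width: 0.451
```

```bash
python3 tk.py c8
```

```text
t 11.65 pos [418.7 -86.3  60. ] yaw_y 32.65 j [-0.48  0.34  1.98  0.    0.82 -1.05] F [-0.4 -0.2 -2. ] grip 0.451
shift cm [5.13 0.01 5.61] twist 0.15 (or +-180)
side 107 [ 442.5 -144.6   68.1] n [0.699 0.073 0.711] ((438.7387390136719, -131.927001953125), (38.34545135498047, 145.12315368652344), 26.048450469970703)
270 179
top 55 [ 438.3 -198.1   62.5] n [ 0.006 -0.015  1.   ] ((435.3114318847656, -197.98648071289062), (17.299701690673828, 39.52590560913086), 56.95286560058594)
313 185
```

View pics/c8_top.png

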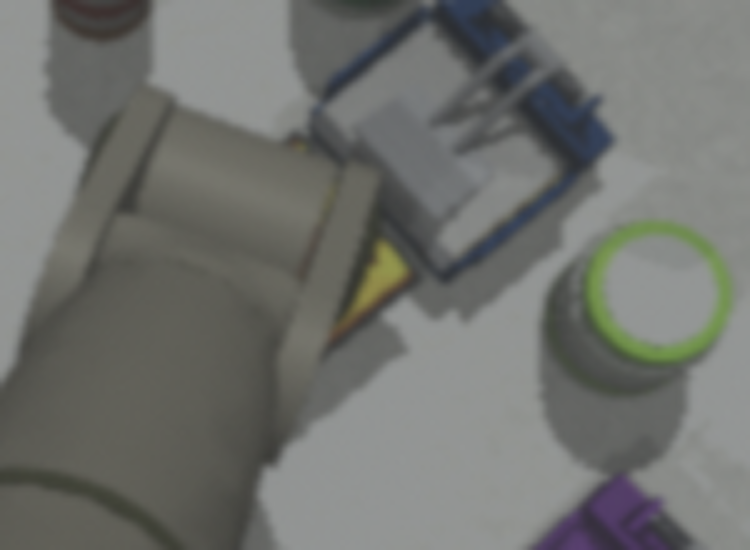

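```bash
python3 - <<'E'
from h import *
from scipy.optimize import least_squares
tc=np.array([(414,271),(297,136)])/5+[238,130]-.4
s=least_squares(lambda p:(proj("top",T(p[:2],p[2],[[128,-60,6],[128,60,6]],57))-tc).ravel(),[418,-86,-57]); print(s.x,s.fun)
P=[493,-203,-57.5]
q=lambda a:R.from_euler("z",-P[2],degrees=True).apply(np.array(a)-[P[0],P[1],0])
print("ticket in press",q([*s.x[:2],0]),"edge",q(T(s.x[:2],s.x[2],[[128,0,0]])[0]),"tcp",q([418.7,-86.3,0]))
# press corners same picture
pc=np.array([(313,115),(447,280)])/5+[238,130]-.4; print(proj("top",T(P[:2],P[2],[[10,68,0],[10,-68,0]]))-pc)
E
```

```text
[417.63872592 -81.61133165 -57.54269192] [ 1.1729139   1.46268125 -1.19433464 -1.53313936]
ticket in press [-142.86974755    1.66303006    0.        ] edge [-14.86978309   1.5676554    0.        ] tcp [-1.38345143e+02  3.88798702e-02  0.00000000e+00]
[[-1.64147194  2.47756097]
 [-0.6641447   1.70159441]]
```

Call:
step_arm(plan="-0.5 0.12 0.2 0 30;-1 0.12 0.2 0 30;-1.6 0.12 0.2 0 30;-2.2 0.12 0.2 0 30;-2.8 0.12 0.2 0 30;-3.4 0.12 0.2 0 30;-4 0.12 0.3 0 30;-4.6 0.12 0.4 0 30;-5 0.12 0.5 0 30;-5 0.12 0.5 0 30")

```text
time_s: 12.75
eef_pos: [447.2, -128.3, 55.2]
ee_rot: [-0.001, 0.48, 0.877, 0.0]
force: [-2.2, 1.7, 0.8]
grip_width: 0.452
```

```bash
python3 - <<'E'
from h import *
move([418.7,-86.3,56],32.5)
E
```

```text
t 12.75 pos [ 447.2 -128.3   55.2] yaw_y 32.65 j [-0.53  0.42  1.87  0.    0.85 -1.1 ] F [-2.2  1.7  0.8] grip 0.452
shift cm [ 5.08 -0.14 -0.07] twist 0.15 (or +-180)
```

Call:
step_arm(plan="-0.5 0 0 0 30;-1 0 0 0 30;-1.5 0 0 0 30;-2 0 0 0 30;-2.5 0 0 0 30;-3 0 0 0 30;-3.5 0 0 0 30;-4 0 0 0 30;-4.5 0 0 0 30;-5 0 0 0 30")

```text
time_s: 13.75
eef_pos: [474.6, -170.8, 55.5]
ee_rot: [-0.0, 0.48, 0.877, -0.0]
force: [-2.5, 2.7, -1.9]
grip_width: 0.45
```

```bash
python3 - <<'E'
from h import *
move([418.7,-86.3,56],32.5)
E
```

```text
t 13.75 pos [ 474.6 -170.8   55.5] yaw_y 32.65 j [-0.58  0.49  1.76 -0.    0.9  -1.15] F [-2.5  2.7 -1.9] grip 0.45
shift cm [10.13 -0.15 -0.05] twist 0.15 (or +-180)
```

Now about 20 mm remain; creep in and watch for stop contact.

Call:
step_arm(plan="-0.3 0 0 0 30;-0.6 0 0 0 30;-0.9 0 0 0 30;-1.2 0 0 0 30;-1.4 0 0 0 30;-1.6 0 0 0 30;-1.6 0 0 0 30")

```text
time_s: 14.45
eef_pos: [482.4, -183.4, 55.2]
ee_rot: [-0.001, 0.48, 0.877, 0.0]
force: [-5.4, 4.8, -0.7]
grip_width: 0.451
```

Call:
step_arm(plan="-0.2 0 0 0 30;-0.3 0 0 0 30;-0.3 0 0 0 30")

```text
time_s: 14.75
eef_pos: [482.3, -183.9, 55.0]
ee_rot: [-0.004, 0.48, 0.878, 0.001]
force: [-13.9, 13.6, 6.9]
grip_width: 0.452
```

```bash
python3 - <<'E'
from h import *
move([418.7,-86.3,56],32.5)
ims=[]
i,d=cams.capture("top"); j,e=cams.capture("side"); np.savez("t9.npz",i=i,d=d,j=j,e=e)
b=lambda a,k:cv2.resize(a,None,fx=k,fy=k,interpolation=cv2.INTER_CUBIC)
A=b(i[118:192,292:366],8)[:592]; B=b(j[145:219,235:261],8)
save("c9.png",np.hstack([np.clip(A*1.5,0,255).astype(np.uint8),B[:, :208]]))
E
```

```text
t 14.75 pos [ 482.3 -183.9   55. ] yaw_y 32.69 j [-0.59  0.51  1.72  0.    0.92 -1.16] F [-13.9  13.6   6.9] grip 0.452
shift cm [11.65 -0.08 -0.  ] twist 0.19 (or +-180)
```

View pics/c9.png

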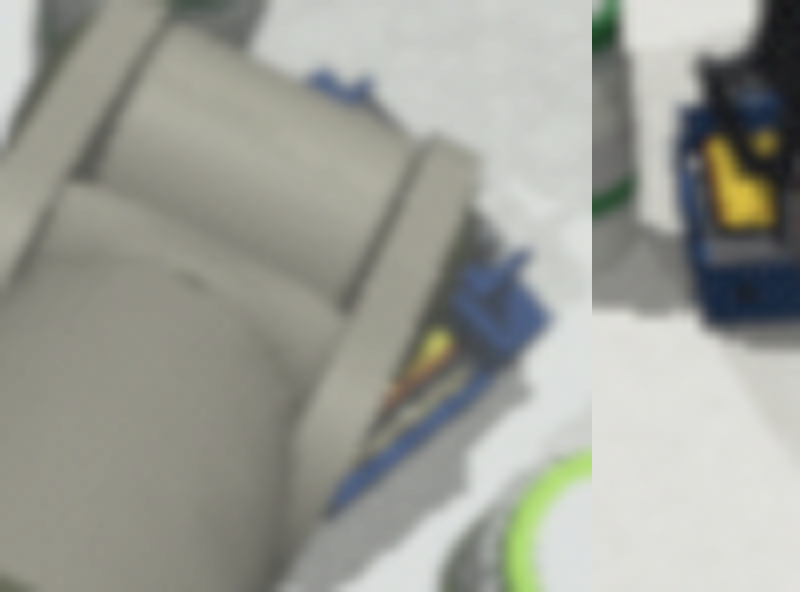

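Call:
step_arm(plan="0.15 0 0 0 44;0.15 0 0 0 45;0.15 0.03 0 0 46;0.15 0.09 0 0 47.5;0.15 0.15 0 0 49;0.15 0.22 0 0 50.5;0.15 0.28 0 0 52;0.15 0.34 0 0 53.5;0.15 0.41 0 0 55;0.15 0.41 0 0 57", grip_force=20)

```text
time_s: 15.85
eef_pos: [488.0, -183.6, 56.0]
ee_rot: [0.001, 0.48, 0.877, -0.0]
force: [1.0, 0.5, 0.7]
grip_width: 0.569
```

Call:
step_arm(plan="0 0 0 0 65;0 -0.3 0 0 75;0 -0.4 0 0 85;0 -0.4 0 0 85;0 -0.4 -0.8 0 85;0 -0.4 -1.8 0 85;0 -0.4 -2.8 0 85")

```text
time_s: 16.55
eef_pos: [484.1, -185.2, 84.7]
ee_rot: [0.0, 0.48, 0.877, -0.0]
force: [0.4, -0.2, -0.6]
grip_width: 0.846
```

Call:
step_arm(plan="0 0 -5 0 85;0 0 -10 0 85;5 0 -12 0 85;10 0 -14 0 85;15 0 -14 0 85;20 0 -14 0 85;20 0 -14 0 85")

```text
time_s: 17.25
eef_pos: [373.6, -13.6, 224.6]
ee_rot: [0.001, 0.478, 0.878, 0.0]
force: [-0.2, -0.5, -1.0]
grip_width: 0.849
```

```bash
cat > chk.py <<'E'
from h import *
move([418.7,-86.3,56],32.5)
i,d=cams.capture("top"); j,e=cams.capture("side"); np.savez("t10.npz",i=i,d=d,j=j,e=e)
b=lambda a,k:cv2.resize(a,None,fx=k,fy=k,interpolation=cv2.INTER_CUBIC)
A=np.clip(b(i[118:192,286:358],8)*1.5,0,255).astype(np.uint8)
B=b(j[140:214,228:300],3); B=cv2.copyMakeBorder(B,0,A.shape[0]-B.shape[0],0,0,cv2.BORDER_CONSTANT)
save("c10.png",np.hstack([A,B]))
hsv=cv2.cvtColor(i,cv2.COLOR_RGB2HSV); w=cloud("top",d)
m=(w[...,0]>400)&(w[...,1]<-120)&(w[...,1]>-320)&(w[...,2]>40)&(w[...,2]<75)&(hsv[...,1]>110)&(np.abs(hsv[...,0].astype(int)-22)<10); m[:,358:]=0;m[:118]=0
P=w[m]; print(len(P),P.mean(0),cv2.minAreaRect(P[:,:2].astype(np.float32)))
E
python3 chk.py
```

```text
t 17.25 pos [373.6 -13.6 224.6] yaw_y 32.83 j [-0.35 -0.02  1.91  0.    1.25 -0.93] F [-0.2 -0.5 -1. ] grip 0.849
shift cm [-8.54 -0.17 16.87] twist 0.33 (or +-180)
305 [ 533.23775239 -259.25992782   57.39966989] ((525.0626220703125, -249.66189575195312), (103.98565673828125, 86.07172393798828), 32.55687713623047)
```

View pics/c10.png

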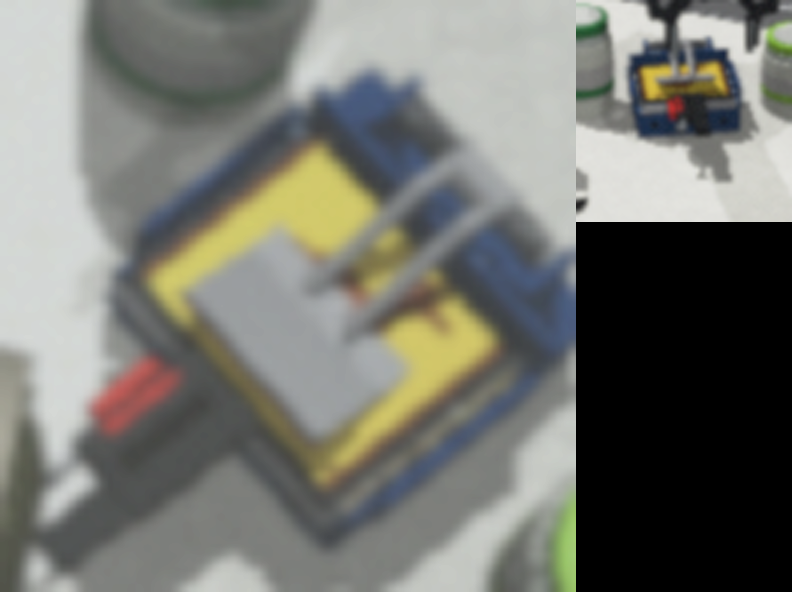

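```bash
python3 - <<'E'
from h import *
cams.capture("top")
for t in["green_jar","red_jar","lime_jar","oil_bottle","green_ticket"]:
    print(t,[np.round(q["extent"],1) for q in spotter.regions_of("top",t)[:1]])
print(workorder.finish_job())
E
```

```text
green_jar [array([314. , 112.8,  31.2,  41.3])]
red_jar [array([156.1, 126.7,  34.5,  41.9])]
lime_jar [array([366.2, 191.7,  34.2,  36.4])]
oil_bottle [array([260.4, 120.3,  25.7,  41.5])]
green_ticket [array([ 99. , 198.4,  43.8,  47.1])]
the job is handed in; nothing more can be done
None
```

The yellow ticket is in the blue card press, far edge against the back stop and held under the sprung arm. I handed the job in at about 17.5 s of the 51 s allowed.

- **Drawing out:** I pinched the tab with the button squeezed in (opening 0.46) and drew it 64 mm along its own 20° axis.
- **Laying flat:** I set it down flat on the counter, gripped it again and slid it in on top of the pile until it stopped.
- **Letting go:** I opened the grip slowly so that the button's spring would not push the ticket askew.

**Last checks**
- **Home:** The push force rose to about 20 N while the ticket moved only about 0.5 mm. The last top picture puts its origin at press x about -22.4 mm, where home is -22.
- **Square:** Its heading is within about 0.1° of my estimate of the press's heading, and the arm's paddle lies on it.
- **Sideways offset:** The ticket sits about 1–2 mm off centre towards the green jar, within the 7 mm of play.
- **Nothing else moved:** The jars, the bottle and the green ticket came back within about 2 pixels of where they started, which is the detector's noise.

**Uncertain:** My estimates of the press's position differed by up to about 5 mm and its heading by a few degrees. Whether it is fully home therefore rests mainly on the push force, because the gap at the stop was too small to see.

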